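# Park the index plunger and draw out the gauging shuttle

### The job

The race in the gauging fixture has been measured. Pull up the fixture's spring-loaded index plunger by its T-handle, turn it clockwise and let it down into its rest notch so that it stays retracted when let go, without straining it against its stops; then draw the freed shuttle by its knob all the way out to its end stop, with the race still seated in its nest. Leave the loose races, the micrometer and the marker where they lie.

Things in the scene. Friction and masses are not known exactly. Their poses are not given: they have to be found in the camera images.
- index_fixture: gauging fixture bolted to the bench: dark steel base 112 mm wide with two gib rails. Origin on the bench, directly under the plunger's axis; own y runs along the slide towards the dial indicator (base reaches 166 mm that way, 180 mm the other way), own z up. An aluminium bridge over the slide (106 mm across it, 46 mm along it, top 50 mm above the bench) carries the index plunger
- lock_nut (a point): centre of the top of the hexagon lock nut on the bridge, 58 mm above the bench, on the plunger's axis. From it rises the plunger's upright steel sleeve, 33 mm across, 41 mm tall. The sleeve is screwed in to a depth that differs from start to start and is not measured: its top stands 99 to 115 mm above the bench
- indicator (a point): middle of the dial indicator, 42 mm across, that hangs over the race 115 mm from the plunger's axis, 107 mm above the bench; its column, 35 mm further on, is 138 mm tall. Leave alone
- index_plunger: black T-handle of the sprung plunger; origin at the middle of the T-bar, 129 mm above the bench while locked. The bar is 48 mm long (own y), 12 mm thick (own x), 16 mm tall (z); while locked it lies along the slide. Grip it across its thickness with the fingertips above the sleeve's top, which lies 6 to 22 mm below the bar's underside. The spring holds it down: about 5.7 N locked, 0.15 N more per mm
- plunger_lift (a joint): pull-up of the plunger, m; 0 = locking pin fully (6 mm) in the shuttle's bush. The pin clears the ramp's crest at a lift of 10.5 to 26.5 mm, depending on the sleeve's height; the top of the track stops it firmly just 1.5 mm above that: feel for this stop, and put no more than 14 N on it (beyond the spring). Parked in the notch it rests 3 mm lower than the crest
- plunger_twist (a joint): turn of the plunger, rad, clockwise seen from above. A brass guide pin on its rod runs in a J-shaped track in the sleeve: up a straight slot (0, play 0.1 either way), then clockwise over a rising ramp into a rest notch 3 mm deep at 1.13 (play 0.1). The ramp begins at once beside the slot; let go on it, the pin slides back and snaps shut. More than 14 N on the track's walls breaks the rule
- shuttle (a joint): how far the shuttle is drawn out, m: 0 = race under the indicator, where the plunger locks it; 0.06 = against the end stop. It slides away from the dial indicator, along the fixture's own -y; friction about 2.5 N
- pull_knob (a point): middle of the shuttle's black pull knob, 23 mm across, 25 mm tall (75 mm above the bench at this point, nothing beside it) on a 10 mm post, 85 mm from the plunger's axis along the fixture's -y when locked
- nest (a point): centre of the rim of the race nest on the shuttle (a ring 5 mm deep, 43 mm across)
- race_mid (a point): middle of the measured bearing race, 29 mm across, 10 mm tall, lying loose in the nest
- race_near: loose bearing race, 29 mm across, 10 mm tall, on the bench before the fixture; origin at the centre of its underside; leave alone
- race_far: second loose bearing race, the same size; leave alone
- micrometer: micrometer with green frame, 61 x 130 x 16 mm, on the bench before the fixture; origin at the centre of its underside; leave alone
- marker: blue paint marker, 137 mm long, 16 mm thick, on the bench behind the fixture; origin at the centre of its underside; leave alone

How it is judged:
By the outcome, as a careful person would: the job done as asked, in the order asked, and still so for the second after the job is handed in, with the robot touching nothing.
It also fails if it takes over 72 s, if anything falls off the work surface, if the arm or the gripper's body presses on something with over 40 N, if the wrist force passes 120 N, or if a joint passes its speed limit or range.

### The arm

A 7-joint arm with a two-finger parallel gripper is mounted at the origin on a cart in front of the work surface, level with it; the furniture and walls round the work are solid. World frame = base frame: x ahead of the robot, y to its left, z up, the work surface at z = 0. Lengths are in m, angles in rad, forces in N, time in s.
With the tool pointing down it reaches from about 0.425 to 0.925 m from the base axis. Payload 6.8 kg.
Tool frame: the origin (TCP) lies midway between the tips of the shut fingers; the grasp point (between the pads) lies 19 mm behind it; x points along the fingers, z is the direction in which the jaws open and shut, and the axes are right-handed (so a half turn about x gives the same grasp; the last joint's range is limited). The gripper opens to 85 mm and grips with 20 to 120 N. Pads are 22 mm wide; open, the fingers measure 114 mm over their backs; the gripper's body (76 mm by 85 mm) begins 54 mm behind the grasp point. The pads swing forward as they close: fully open they stand 13 mm farther back than shut.
Start: joints at [1.166, 0.477, 0.022, 1.555, -0.011, 1.109, -0.083], TCP at [0.197, -0.646, 0.231] pointing down, gripper open.
Joint ranges: [-2.96, 2.96], [-0.34, 2.1], [-1.41, 1.46], [0.24, 2.44], [-1.37, 4.51], [0.17, 1.92], [-2.96, 2.96]. Speed limits (rad/s): [2.39, 2.39, 3.14, 3.14, 3.14, 3.14, 3.14].

### API

Orientations are given as a unit quaternion [w, x, y, z].
In Python, from station import bot gives the robot as it stands. The module is installed in compiled form; this text tells all that it offers.
- The arm moves only by the shell command python3 -m jog 'ROWS' [FORCE]. ROWS is text: rows parted by semicolons, each of 7 numbers parted by spaces: the shift along the tool's x, y, z in mm, then the turn, a rotation vector about the tool's x, y, z in units of 6 degrees (1.0 is 6 degrees), then the finger opening in mm, from 0 to 85.4. A call has 1 to 5 rows; each row shifts and turns the commanded pose from where the row before left it, along the tool's axes as they then stand; what a row does not reach is not made up. A row lasts 1/10 s, in which the tool goes at most 50 mm and 8.59 degrees, less where a joint would pass 70% of its speed; a pose out of reach is approached as far as the arm can. A call with a gripper value outside its range is refused whole. The fingers move at their own pace and stop on an object; FORCE is the grip in N (left out, the last holds). Time passes only in rows, so rows that do not move let the fingers close. It gives the time, the measured TCP pose, the force and the opening at its end, in the units of the state.
- bot.get_obs(): the state, without advancing time (a new reading comes with each control period).
- bot.read_camera(name): name is "scene" or "top" or "wrist"; returns (picture, depth): 400x640x3 uint8, red, green, blue; 400x640 float32, m along the optical axis (not along the pixel's ray), 0 where there is no reading.
- bot.calibration(name): a dict with "fx", "fy", "cx", "cy" (pixels), "D" ([k1, k2, p1, p2, k3] as OpenCV has them; the pictures are not rectified), "T" (4x4, takes a point from camera to world coordinates). Camera axes: x right, y up, looking along -z (the intrinsics and any distortion apply to the point x, -y, -z); pixel columns grow to the right and rows downward; lengths in m; the calibration is good to about 2 mm. A picture is of the moment at which its call begins: read the wrist's pose just before it. calibration takes no time and is no camera call; for the wrist camera it gives the pose at the moment of the call.
- bot.hand_in(): hands the job in, once; it reports no verdict.
The state is a dict: "t": time; "q": joint angles; "joint_vel": joint speeds; "joint_torque": joint torques, N m; "eef_pos": TCP position; "tool_rot": TCP orientation; "contact_force": force on the tool from outside, world axes, zero at the start; "torque": the same for the moment, N m; "gripper_width": opening from 0.0 (shut) to 1.0 (fully open).
Only numpy, scipy, OpenCV 4.12 (cv2) and the standard library are available. Lean on these libraries where they do the work, as an engineer would, in place of code of your own. Each camera call takes 0.05 s, during which the arm holds its last target.

## Working session

There is one attempt and no reset: what is moved stays moved. The work goes in short steps, Python scripts to look and compute and a shell command to move; the robot and the scene stay as the last step left them, time stands still between calls to the robot, and variables do not carry over. Pictures are saved under pics/ and viewed, and the job is handed in when it is done.

```bash
mkdir -p pics; ls
cat > h.py <<'E'
import numpy as np,cv2
from station import bot
def snap(name,fn):
    o=bot.get_obs(); c=bot.calibration(name)
    p,d=bot.read_camera(name)
    cv2.imwrite(f'pics/{fn}.png',p[:,:,::-1]); np.savez(f'pics/{fn}.npz',p=p,d=d,T=np.array(c['T']),K=np.array([c['fx'],c['fy'],c['cx'],c['cy']]),D=np.array(c['D']))
def load(fn):
    return np.load(f'pics/{fn}.npz')
def K(z): 
    f=z['K'];return np.array([[f[0],0,f[2]],[0,f[1],f[3]],[0,0,1.]])
def ray(z,u,v):
    n=cv2.undistortPoints(np.array([[[u,v]]],float),K(z),z['D'])[0,0]
    d=np.array([n[0],-n[1],-1.]); T=z['T']; return T[:3,3],T[:3,:3]@d
def pt(z,u,v,depth=None):
    o,d=ray(z,u,v)
    if depth is None: depth=z['d'][int(round(v)),int(round(u))]
    return o+d*depth
def atz(z,u,v,h):
    o,d=ray(z,u,v); return o+d*(h-o[2])/d[2]
def proj(z,P):
    T=np.linalg.inv(z['T']); c=T[:3,:3]@np.asarray(P,float)+T[:3,3]
    q=np.array([[c[0],-c[1],-c[2]]])
    return cv2.projectPoints(q,np.zeros(3),np.zeros(3),K(z),z['D'])[0][0,0]
def cloud(z):
    d=z['d'];h,w=d.shape
    uu,vv=np.meshgrid(np.arange(w),np.arange(h))
    n=cv2.undistortPoints(np.stack([uu,vv],-1).reshape(-1,1,2).astype(float),K(z),z['D'])[:,0]
    X=np.c_[n[:,0],-n[:,1],-np.ones(len(n))]*d.reshape(-1,1)
    return (X@z['T'][:3,:3].T+z['T'][:3,3]).reshape(h,w,3)
def tri(*rs):
    A=np.zeros((3,3));b=np.zeros(3)
    for o,d in rs:
        d=d/np.linalg.norm(d);M=np.eye(3)-np.outer(d,d);A+=M;b+=M@o
    return np.linalg.solve(A,b)
E
python3 - <<'E'
from h import *
for n in ['scene','top','wrist']: snap(n,n+'0')
o=bot.get_obs()
for k,v in o.items(): print(k,np.round(v,4))
for n in ['scene','top','wrist']: print(np.round(load(n+'0')['T'],3).tolist())
E
```

```text
pics
t 0.15
q [ 1.1659  0.4776  0.0223  1.5562 -0.0115  1.1093 -0.0831]
joint_vel [-0.0013 -0.0035 -0.0012 -0.0031 -0.0005  0.0011 -0.0011]
joint_torque [ 2.90000e-03 -5.96928e+01  1.61020e+00 -2.81491e+01  1.26000e-02
  6.50000e-03 -0.00000e+00]
eef_pos [ 0.1973 -0.6451  0.2306]
tool_rot [ 0.568   0.4209  0.5688 -0.4203]
contact_force [ 0.7834 -0.587  -0.7558]
torque [-0.0763  0.0128 -0.0139]
gripper_width 0.9981
[[-0.82, 0.291, -0.492, 0.102], [-0.571, -0.384, 0.726, 0.49], [0.022, 0.877, 0.481, 0.515], [0.0, 0.0, 0.0, 1.0]]
[[-0.007, 0.984, -0.175, 0.377], [-1.0, -0.004, 0.014, -0.103], [0.013, 0.175, 0.984, 0.926], [0.0, 0.0, 0.0, 1.0]]
[[0.291, 0.908, 0.301, 0.274], [-0.957, 0.277, 0.09, -0.622], [-0.002, -0.315, 0.949, 0.373], [0.0, 0.0, 0.0, 1.0]]
```

View pics/scene0.png

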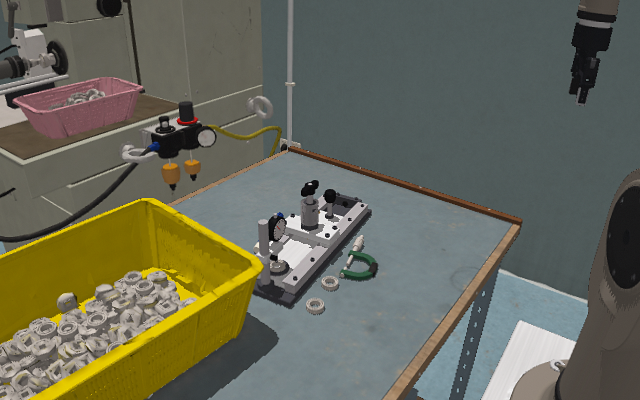

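View pics/top0.png

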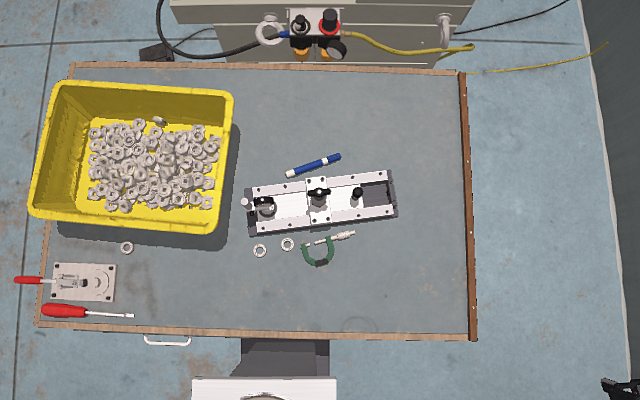

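View pics/wrist0.png

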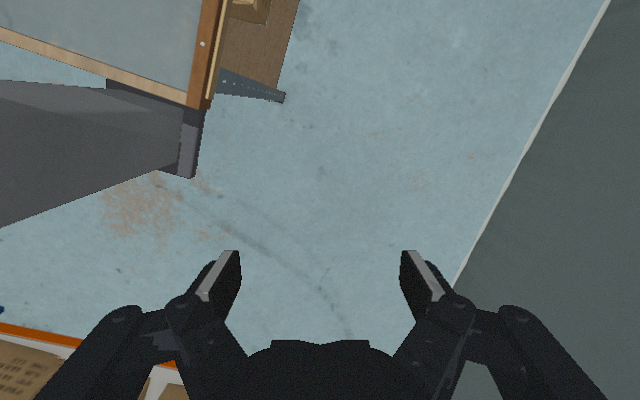

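The top view shows the T-handle near (319,194), the knob near (358,192) and the indicator near (266,203). The scene view shows the T-handle near (310,187) and the knob near (329,195). I'll zoom in on both.

Run:
```python
from h import *
a=load('top0')['p'][165:245,235:405,::-1]; b=load('scene0')['p'][170:310,240:390,::-1]
a=cv2.resize(a,None,fx=4.7,fy=4.7,interpolation=cv2.INTER_CUBIC);cv2.imwrite('pics/top0z.png',a)
b=cv2.resize(b,None,fx=4.2,fy=4.2,interpolation=cv2.INTER_CUBIC);cv2.imwrite('pics/scene0z.png',b)
z=load('top0');C=cloud(z)
for u,v in [(319,190),(319,194),(312,192),(326,192),(358,192),(266,203),(250,184),(393,172)]: print(u,v,C[v,u].round(4))
# base extents: points with z 0.012..0.06 in fixture
```

```text
319 190 [ 0.5427 -0.1222  0.1368]
319 194 [ 0.5343 -0.1221  0.1384]
312 192 [ 0.5387 -0.1082  0.1367]
326 192 [ 0.5391 -0.1363  0.1343]
358 192 [ 0.549  -0.2066  0.0848]
266 203 [ 0.5189 -0.0155  0.1252]
250 184 [5.865e-01 3.640e-02 3.000e-04]
393 172 [ 6.146e-01 -3.018e-01 -1.000e-04]
```

View pics/top0z.png

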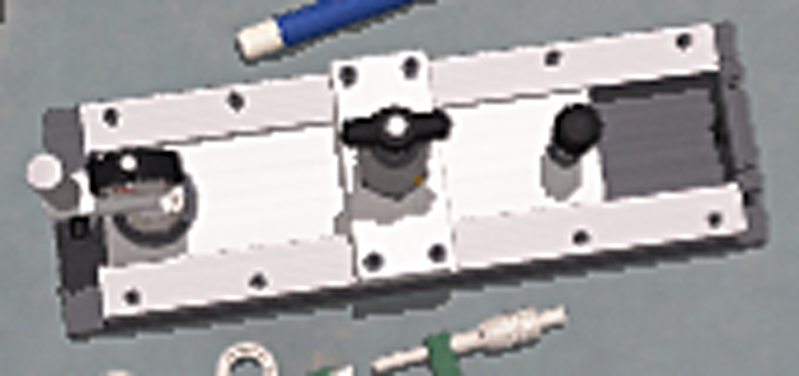

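View pics/scene0z.png

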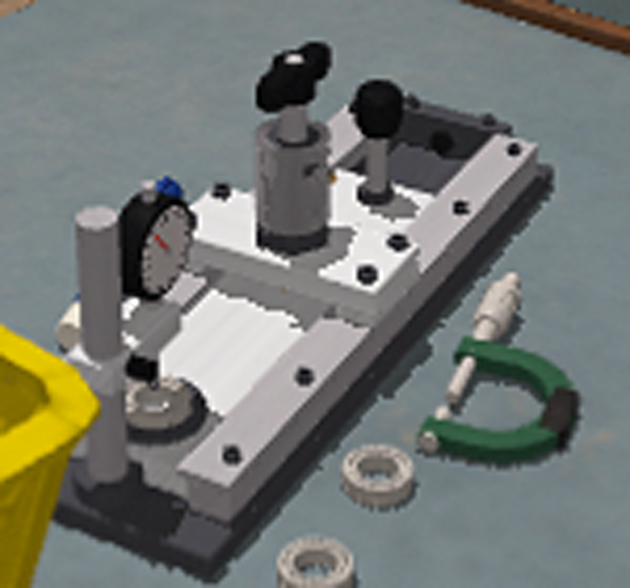

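```bash
cat >> h.py <<'E'
from scipy.spatial.transform import Rotation as R
def rot(o=None):
    q=(o or bot.get_obs())['tool_rot']; return R.from_quat([q[1],q[2],q[3],q[0]])
def plan(p,M):
    """rest to go to TCP p with rotation matrix M (cols tool x,y,z in world): shift in tool mm, rotvec units"""
    o=bot.get_obs();r=rot(o)
    s=r.inv().apply(np.asarray(p)-o['eef_pos'])*1000; w=np.degrees((r.inv()*R.from_matrix(M)).as_rotvec())/6
    print('shift mm',s.round(1),'turn',w.round(3)); return s,w
def down(yaw):
    """tool x down, tool z at world yaw (rad)"""
    zt=np.array([np.cos(yaw),np.sin(yaw),0]);xt=np.array([0,0,-1.]);return np.c_[xt,np.cross(zt,xt),zt]
E
python3 - <<'E'
from h import *
o=bot.get_obs();print(rot(o).as_matrix().round(3))
z=load('top0');C=cloud(z)
# rails' top surface: find edges; mask of points z
m=(C[...,2]>0.02)&(C[...,2]<0.06)&(C[...,0]>0.45)&(C[...,0]<0.66)&(C[...,1]>-0.32)&(C[...,1]<0.07)
print(np.histogram(C[m][:,2],bins=16,range=(.02,.06)))
zz=C[...,2]
fm=(zz>0.008)&(C[...,0]>0.45)&(C[...,0]<0.66)&(C[...,1]>-0.32)&(C[...,1]<0.07)
# rails top mode
for y0 in np.arange(-0.28,0.04,0.04):
    mm=m&(abs(C[...,1]-y0)<0.004)&(C[...,2]>0.024)
    print(y0.round(2),C[mm][:,0].min().round(4),C[mm][:,0].max().round(4))
E
```

```text
[[-0.     0.956  0.292]
 [ 0.001  0.292 -0.956]
 [-1.    -0.    -0.001]]
(array([  60,  381,  978,  936, 1466,  569,   93,   14,    4,    4,   33,
        270,  305,   70,   19,    5]), array([0.02  , 0.0225, 0.025 , 0.0275, 0.03  , 0.0325, 0.035 , 0.0375,
       0.04  , 0.0425, 0.045 , 0.0475, 0.05  , 0.0525, 0.055 , 0.0575,
       0.06  ]))
-0.28 0.5073 0.6114
-0.24 0.5024 0.6068
-0.2 0.4969 0.6022
-0.16 0.4921 0.5975
-0.12 0.4858 0.5934
-0.08 0.4831 0.5866
-0.04 0.4764 0.5822
0.0 0.4708 0.5751
```

Run:
```python
from h import *
plan((0.53,-0.15,0.25),down(np.radians(7.4)))
```

```text
shift mm [ -19.   463.  -376.2] turn [-1.34e+01 -1.10e-02 -8.00e-03]
```

```bash
python3 -m jog '-1 31 -25 0 0 0 85;-1 31 -25 0 0 0 85;-1 31 -25 0 0 0 85;-1 31 -25 0 0 0 85;-1 31 -25 0 0 0 85'
python3 -m jog '-1 31 -25 0 0 0 85;-1 31 -25 0 0 0 85;-1 31 -25 0 0 0 85;-1 31 -25 0 0 0 85;-1 31 -25 0 0 0 85'
python3 -m jog '-1 31 -25 0 0 0 85;-1 31 -25 0 0 0 85;-1 31 -25 0 0 0 85;-1 31 -25 0 0 0 85;-1 31 -25 0 0 0 85'
python3 -m jog '0 0 0 -1.34 0 0 50;0 0 0 -1.34 0 0 50;0 0 0 -1.34 0 0 50;0 0 0 -1.34 0 0 50;0 0 0 -1.34 0 0 50'
python3 -m jog '0 0 0 -1.34 0 0 50;0 0 0 -1.34 0 0 50;0 0 0 -1.34 0 0 50;0 0 0 -1.34 0 0 50;0 0 0 -1.34 0 0 50'
python3 -m jog '0 0 0 0 0 0 50'
python3 - <<'E'
from h import *
snap('wrist','w1')
o=bot.get_obs()
for k in ['t','q','eef_pos','contact_force','gripper_width']: print(k,np.round(o[k],4))
print(rot(o).as_matrix().round(3))
E
```

```text
t: 0.65
eef_pos: [0.3097, -0.479, 0.2361]
tool_rot: [0.568, 0.421, 0.569, -0.421]
contact_force: [0.6, -0.5, -0.1]
gripper_width: 0.99
t: 1.15
eef_pos: [0.4213, -0.3143, 0.2413]
tool_rot: [0.568, 0.421, 0.568, -0.421]
contact_force: [0.6, -0.2, 0.4]
gripper_width: 0.994
t: 1.65
eef_pos: [0.5329, -0.1495, 0.2463]
tool_rot: [0.568, 0.421, 0.568, -0.421]
contact_force: [1.1, -1.0, -0.5]
gripper_width: 0.994
t: 2.15
eef_pos: [0.5322, -0.1508, 0.246]
tool_rot: [0.679, 0.198, 0.679, -0.198]
contact_force: [-0.6, 0.2, -0.1]
gripper_width: 0.579
t: 2.65
eef_pos: [0.5322, -0.151, 0.246]
tool_rot: [0.705, -0.048, 0.706, 0.048]
contact_force: [0.3, 0.4, 0.1]
gripper_width: 0.584
t: 2.75
eef_pos: [0.5322, -0.151, 0.246]
tool_rot: [0.705, -0.046, 0.706, 0.046]
contact_force: [0.2, 0.3, -0.0]
gripper_width: 0.586
t 2.8
q [ 0.5682  0.3047 -0.4932  1.8058  0.1622  1.0716  0.1422]
eef_pos [ 0.5322 -0.151   0.2461]
contact_force [ 1.0541 -0.4835 -0.5068]
gripper_width 0.5921
[[-0.    -0.126  0.992]
 [ 0.     0.992  0.126]
 [-1.     0.    -0.   ]]
```

View pics/w1.png

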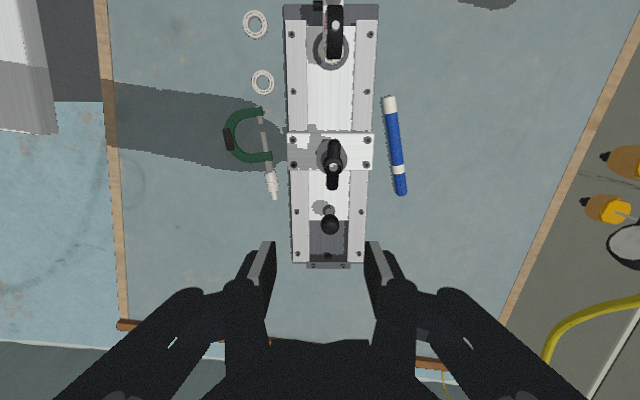

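Run:
```python
from h import *
a=load('w1')['p'][125:245,280:385,::-1]
cv2.imwrite('pics/w1z.png',cv2.resize(a,None,fx=5,fy=5,interpolation=cv2.INTER_CUBIC))
b=load('scene0')['p'][175:235,295:345,::-1]
cv2.imwrite('pics/s0zz.png',cv2.resize(b,None,fx=9,fy=9,interpolation=cv2.INTER_CUBIC))
z=load('w1');C=cloud(z)
m=(C[...,2]>0.125)&(C[...,2]<0.15)&(np.hypot(C[...,0]-.54,C[...,1]+.122)<0.04)
P=C[m];print(len(P),P.mean(0),P.min(0),P.max(0))
import cv2
r=cv2.minAreaRect((P[:,:2]*1000).astype(np.float32));print(r)
m=(C[...,2]>0.078)&(C[...,2]<0.1)&(np.hypot(C[...,0]-.549,C[...,1]+.207)<0.025)
P=C[m];print(len(P),P.mean(0),P.min(0),P.max(0),cv2.minEnclosingCircle((P[:,:2]*1000).astype(np.float32)))
z=load('top0');C=cloud(z)
m=(C[...,2]>0.125)&(C[...,2]<0.15)&(np.hypot(C[...,0]-.54,C[...,1]+.122)<0.04)
P=C[m];print(len(P),P.mean(0),cv2.minAreaRect((P[:,:2]*1000).astype(np.float32)))
```

```text
717 [ 0.53915793 -0.12039621  0.13573126] [ 0.53043744 -0.14596696  0.12520481] [ 0.54845905 -0.09818304  0.13978661]
((539.4581298828125, -122.09471893310547), (17.695669174194336, 47.82828903198242), 7.901036739349365)
256 [ 0.54984569 -0.20418871  0.08428664] [ 0.53951188 -0.21575447  0.07803693] [ 0.56090246 -0.19509805  0.08782396] ((550.197265625, -205.44601440429688), 10.908841133117676)
161 [ 0.53843642 -0.12178422  0.13583158] ((538.64892578125, -122.22445678710938), (44.231201171875, 16.834003448486328), 85.80538940429688)
```

View pics/w1z.png

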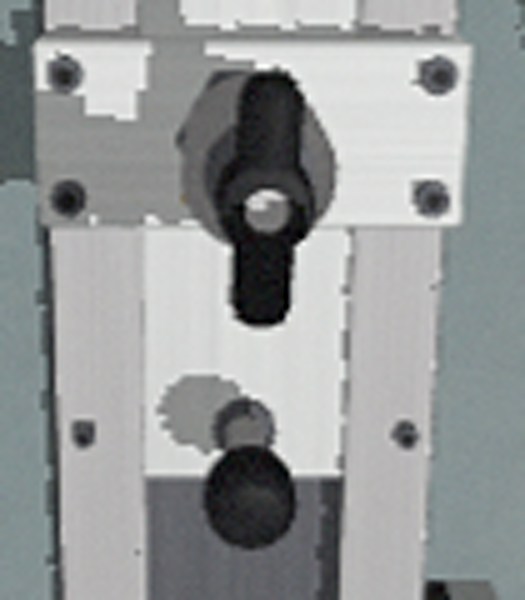

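View pics/s0zz.png

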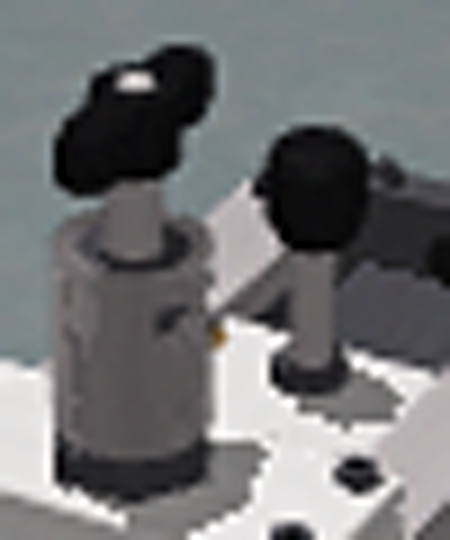

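Run:
```python
from h import *
z=load('scene0')
for h in [.058,.095,.099,.103,.107,.111,.115,.121,.129,.137]:
    p=proj(z,(.539,-.122,h)); print(h,((p-[295,175])*9).round(0))
C=cloud(z)
# sleeve rim depth points
m=(np.hypot(C[...,0]-.539,C[...,1]+.122)<0.022)&(C[...,2]>0.06)
P=C[m]; print(np.histogram(P[:,2],bins=np.arange(.06,.15,.004)))
r=np.hypot(P[:,0]-.539,P[:,1]+.122)
for a in np.arange(.086,.124,.004):
    k=(P[:,2]>a)&(P[:,2]<a+.004); print(a.round(3),k.sum(),np.sort(r[k])[::max(1,k.sum()//6)].round(3))
```

```text
0.058 [135. 428.]
0.095 [137. 271.]
0.099 [137. 253.]
0.103 [138. 236.]
0.107 [138. 219.]
0.111 [138. 201.]
0.115 [138. 183.]
0.121 [139. 157.]
0.129 [139. 121.]
0.137 [140.  85.]
(array([34, 30, 30, 37, 33, 33, 44, 32, 26, 47, 98, 11, 12, 10, 10, 13, 22,
       24, 35, 71,  0,  0]), array([0.06 , 0.064, 0.068, 0.072, 0.076, 0.08 , 0.084, 0.088, 0.092,
       0.096, 0.1  , 0.104, 0.108, 0.112, 0.116, 0.12 , 0.124, 0.128,
       0.132, 0.136, 0.14 , 0.144, 0.148]))
0.086 46 [0.008 0.011 0.012 0.014 0.015 0.016 0.017]
0.09 20 [0.012 0.014 0.015 0.016 0.016 0.016 0.018]
0.094 35 [0.012 0.013 0.014 0.015 0.016 0.016 0.017]
0.098 111 [0.003 0.009 0.011 0.013 0.014 0.016 0.019]
0.102 18 [0.003 0.004 0.005 0.006 0.013 0.014]
0.106 14 [0.003 0.003 0.003 0.005 0.005 0.005 0.006]
0.11 11 [0.003 0.003 0.003 0.003 0.004 0.004 0.005 0.005 0.006 0.006 0.007]
0.114 10 [0.002 0.003 0.004 0.004 0.005 0.005 0.006 0.006 0.006 0.006]
0.118 6 [0.004 0.005 0.005 0.006 0.006 0.008]
0.122 18 [0.005 0.006 0.007 0.008 0.013 0.017]
```

Run:
```python
from h import *
plan((0.539,-0.122,0.166),down(np.radians(7.6)))
```

```text
shift mm [80.1 27.9 10.4] turn [-0.064 -0.004 -0.003]
```

```bash
python3 -m jog '0 14 5 0 0 0 50;0 14 5.4 -0.06 0 0 50;27 0 0 0 0 0 50;27 0 0 0 0 0 50;26 0 0 0 0 0 50'
python3 -m jog '0 0 0 0 0 0 50'
python3 - <<'E'
from h import *
snap('wrist','w2');z=load('w2');C=cloud(z)
m=(C[...,2]>0.127)&(C[...,2]<0.15)&(np.hypot(C[...,0]-.54,C[...,1]+.122)<0.035)
P=C[m];print(len(P),P.mean(0),P[:,2].max())
print(cv2.minAreaRect((P[:,:2]*1000).astype(np.float32)))
for f in (.053,.108,.166): print(proj(z,(.539,-.122,f)))
plan((0.539,-0.122,0.110),down(np.radians(7.6)))
E
```

```text
t: 3.3
eef_pos: [0.5396, -0.1197, 0.1657]
tool_rot: [0.706, -0.048, 0.705, 0.048]
contact_force: [0.8, -0.3, -0.6]
gripper_width: 0.585
t: 3.4
eef_pos: [0.537, -0.1197, 0.1633]
tool_rot: [0.703, -0.048, 0.708, 0.049]
contact_force: [-0.1, -0.3, 0.4]
gripper_width: 0.584
1269 [ 0.53925686 -0.11927345  0.13569157] 0.13863913495993363
((539.7306518554688, -121.27839660644531), (46.0049934387207, 18.57396125793457), 84.18199157714844)
[323.02179029 197.52712941]
[323.38913352 219.65865777]
[324.04082228 258.82917114]
shift mm [55.3 -2.1  0.5] turn [ 0.038 -0.028 -0.016]
```

View pics/w2.png

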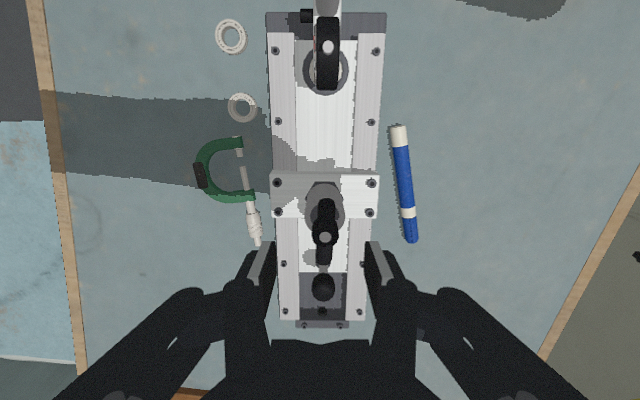

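Run:
```python
from h import *
for n in ['w1','w2','top0']:
    z=load(n);C=cloud(z);p=z['p'].astype(int).sum(-1)
    m=(C[...,2]>0.127)&(C[...,2]<0.15)&(np.hypot(C[...,0]-.5393,C[...,1]+.122)<0.035)
    P=C[m][:,:2]-[.5393,-.122]
    a=np.radians(7.5);s=P@[-np.sin(a),np.cos(a)];x=P@[np.cos(a),np.sin(a)]
    for lo in np.arange(-.026,.026,.004):
        k=(s>lo)&(s<lo+.004)
        if k.sum()>2: print(n,lo.round(3),k.sum(),(x[k].min()*1e3).round(1),(x[k].max()*1e3).round(1), C[m][k][:,2].max().round(4))
```

```text
w1 -0.026 10 -3.9 2.9 0.1359
w1 -0.022 41 -5.8 4.9 0.1374
w1 -0.018 48 -5.8 4.7 0.1376
w1 -0.014 58 -5.8 5.7 0.1379
w1 -0.01 50 -5.9 6.3 0.1378
w1 -0.006 72 -8.7 8.2 0.1381
w1 -0.002 81 -8.7 9.0 0.1398
w1 0.002 90 -8.6 8.9 0.1383
w1 0.006 59 -5.9 6.2 0.1381
w1 0.01 56 -5.0 6.1 0.1389
w1 0.014 63 -5.0 7.0 0.1379
w1 0.018 56 -4.9 6.9 0.1373
w1 0.022 24 -3.2 4.9 0.1375
w2 -0.026 6 -2.7 3.0 0.1357
w2 -0.022 69 -6.3 5.1 0.1378
w2 -0.018 85 -6.3 5.1 0.1378
w2 -0.014 91 -6.3 5.7 0.138
w2 -0.01 74 -5.5 6.8 0.1377
w2 -0.006 118 -8.2 8.8 0.1386
w2 -0.002 149 -9.1 9.7 0.1385
w2 0.002 166 -8.4 9.1 0.1383
w2 0.006 118 -6.3 6.9 0.138
w2 0.01 104 -4.9 6.6 0.1379
w2 0.014 98 -4.9 6.5 0.1376
w2 0.018 109 -4.3 7.2 0.1375
w2 0.022 82 -3.6 5.9 0.1367
top0 -0.026 3 -1.5 2.8 0.1363
top0 -0.022 11 -6.2 3.2 0.1381
top0 -0.018 13 -6.0 3.7 0.1389
top0 -0.014 12 -5.8 4.6 0.1386
top0 -0.01 12 -5.5 4.5 0.1394
top0 -0.006 16 -8.6 7.1 0.1385
top0 -0.002 20 -9.1 8.1 0.1396
top0 0.002 17 -8.1 7.6 0.1391
top0 0.006 12 -5.4 5.2 0.1391
top0 0.01 13 -5.0 5.8 0.1378
top0 0.014 12 -4.7 5.9 0.1385
top0 0.018 13 -4.7 6.1 0.138
```

```bash
python3 -m jog '0 0 0 0.42 0 0 45;0 0 0 0 0 0 45'
python3 - <<'E'
from h import *
plan((0.5395,-0.122,0.110),down(np.radians(5)));print(rot().as_matrix().round(4))
E
```

```text
t: 3.65
eef_pos: [0.5404, -0.121, 0.168]
tool_rot: [0.707, -0.032, 0.705, 0.032]
contact_force: [0.3, -0.2, 0.1]
gripper_width: 0.528
shift mm [58.  -0.9 -1.2] turn [0.04  0.024 0.004]
[[ 2.500e-03 -9.140e-02  9.958e-01]
 [-2.000e-04  9.958e-01  9.140e-02]
 [-1.000e+00 -4.000e-04  2.500e-03]]
```

```bash
python3 -m jog '20 -0.9 -1 0.04 0 0 45;20 0 0 0 0 0 45;10 0 0 0 0 0 45;7.5 0 0 0 0 0 45;0 0 0 0 0 0 45'
python3 -m jog '0 0 0 0 0 0 45'
python3 - <<'E'
from h import *
plan((0.5395,-0.122,0.110),down(np.radians(5)));print(bot.get_obs()['contact_force'])
E
```

```text
t: 4.15
eef_pos: [0.5382, -0.1226, 0.1087]
tool_rot: [0.706, -0.031, 0.707, 0.031]
contact_force: [-0.0, -0.3, 0.4]
gripper_width: 0.526
t: 4.25
eef_pos: [0.5388, -0.1227, 0.1095]
tool_rot: [0.707, -0.031, 0.706, 0.031]
contact_force: [0.1, 0.1, 0.3]
gripper_width: 0.524
shift mm [-0.5  0.6  0.7] turn [0.003 0.01  0.002]
[0.1369857  0.07587261 0.26322501]
```

Now I'll close gently, with 40 N grip.

```bash
python3 -m jog '0 0.5 0.5 0 0 0 30;0 0 0 0 0 0 22;0 0 0 0 0 0 16;0 0 0 0 0 0 8;0 0 0 0 0 0 0' 40
python3 -m jog '0 0 0 0 0 0 0;0 0 0 0 0 0 0;0 0 0 0 0 0 0'
python3 - <<'E'
from h import *
snap('wrist','w3')
o=bot.get_obs()
for i in range(1): print(o['contact_force'].round(2) if hasattr(o['contact_force'],'round') else o['contact_force'],o['torque'],o['gripper_width'],o['eef_pos'])
E
```

```text
t: 4.75
eef_pos: [0.5408, -0.1221, 0.1094]
tool_rot: [0.708, -0.031, 0.705, 0.031]
contact_force: [5.2, 0.1, -2.8]
gripper_width: 0.128
t: 5.05
eef_pos: [0.5408, -0.1221, 0.1095]
tool_rot: [0.708, -0.031, 0.705, 0.031]
contact_force: [5.7, 0.8, -3.0]
gripper_width: 0.136
[ 5.23 -0.38 -2.87] [-0.0128558  -0.98654677 -0.01733185] 0.13211680956097047 [ 0.54075235 -0.12209364  0.10942132]
```

View pics/w3.png

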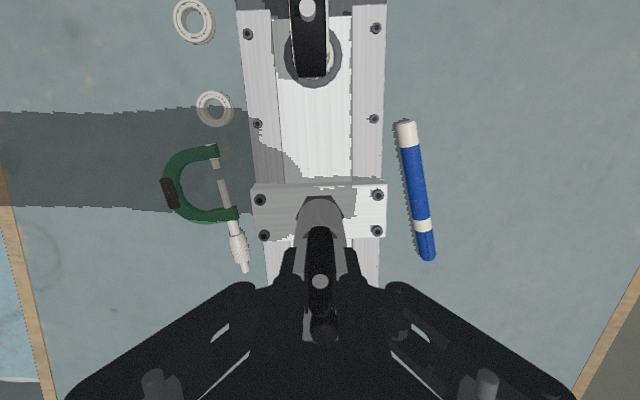

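```bash
python3 -m jog '0 0 1.4 0 0 0 0;0 0 0 0 0 0 0;0 0 0 0 0 0 0'
python3 -c "
from h import *
o=bot.get_obs();print(o['contact_force'],o['torque'],rot(o).as_matrix().round(4))"
```

```text
t: 5.4
eef_pos: [0.5407, -0.1222, 0.1094]
tool_rot: [0.707, -0.031, 0.706, 0.031]
contact_force: [1.4, 0.4, 4.6]
gripper_width: 0.132
[1.36817774 0.44491035 4.6010615 ] [-0.00155815 -0.22124919 -0.01592261] [[ 1.400e-03 -8.720e-02  9.962e-01]
 [-2.000e-04  9.962e-01  8.720e-02]
 [-1.000e+00 -3.000e-04  1.400e-03]]
```

```bash
python3 -m jog '-2 0 0.4 0 0 0 0;-2 0 0 0 0 0 0;-2 0 0 0 0 0 0;-2 0 0 0 0 0 0;0 0 0 0 0 0 0' 60
python3 -m jog '0 0 0 0 0 0 0'
```

```text
t: 5.9
eef_pos: [0.5407, -0.1221, 0.1164]
tool_rot: [0.707, -0.031, 0.706, 0.031]
contact_force: [5.3, -0.5, -7.4]
gripper_width: 0.127
t: 6.0
eef_pos: [0.5407, -0.1221, 0.1162]
tool_rot: [0.707, -0.031, 0.706, 0.031]
contact_force: [6.1, 0.2, -6.5]
gripper_width: 0.123
```

```bash
python3 -m jog '0 0 1.2 0 0 0 0;-1 0 0 0 0 0 0;-1 0 0 0 0 0 0;0 0 0 0 0 0 0'
python3 -m jog '-1 0 0 0 0 0 0;0 0 0 0 0 0 0'
python3 -m jog '-1 0 0 0 0 0 0;0 0 0 0 0 0 0'
```

```text
t: 6.4
eef_pos: [0.5407, -0.1221, 0.1184]
tool_rot: [0.706, -0.031, 0.707, 0.031]
contact_force: [0.6, -0.9, -7.3]
gripper_width: 0.127
t: 6.6
eef_pos: [0.5407, -0.1221, 0.1195]
tool_rot: [0.706, -0.031, 0.707, 0.031]
contact_force: [-0.6, -0.4, -6.7]
gripper_width: 0.128
t: 6.8
eef_pos: [0.5407, -0.1221, 0.1205]
tool_rot: [0.706, -0.031, 0.707, 0.031]
contact_force: [-1.2, -0.6, -8.0]
gripper_width: 0.127
```

```bash
python3 -m jog '-1 0 -0.2 0 0 0 0;0 0 0 0 0 0 0'
python3 -m jog '-0.7 0 0 0 0 0 0;0 0 0 0 0 0 0'
python3 -m jog '-0.7 0 0 0 0 0 0;0 0 0 0 0 0 0'
```

```text
t: 7.0
eef_pos: [0.5407, -0.1221, 0.1216]
tool_rot: [0.706, -0.031, 0.707, 0.031]
contact_force: [-2.7, -1.1, -7.5]
gripper_width: 0.127
t: 7.2
eef_pos: [0.5408, -0.1221, 0.1223]
tool_rot: [0.706, -0.031, 0.707, 0.031]
contact_force: [-4.5, -1.7, -8.2]
gripper_width: 0.129
t: 7.4
eef_pos: [0.5407, -0.1221, 0.123]
tool_rot: [0.706, -0.031, 0.707, 0.031]
contact_force: [-4.7, -1.1, -7.2]
gripper_width: 0.13
```

```bash
python3 -m jog '-0.5 0 -1.1 0 0 0 0;0 0 0 0 0 0 0'
python3 -m jog '-0.5 0 0 0 0 0 0;0 0 0 0 0 0 0'
python3 -m jog '-0.5 0 0 0 0 0 0;0 0 0 0 0 0 0'
```

```text
t: 7.6
eef_pos: [0.5408, -0.1221, 0.1237]
tool_rot: [0.707, -0.031, 0.706, 0.031]
contact_force: [-0.8, -1.7, -12.2]
gripper_width: 0.129
t: 7.8
eef_pos: [0.5408, -0.1221, 0.124]
tool_rot: [0.707, -0.031, 0.706, 0.031]
contact_force: [1.1, -0.7, -14.8]
gripper_width: 0.129
t: 8.0
eef_pos: [0.5407, -0.1221, 0.1243]
tool_rot: [0.707, -0.031, 0.706, 0.031]
contact_force: [3.6, -1.7, -19.8]
gripper_width: 0.127
```

```bash
python3 -m jog '1.2 0 0.5 0 0 0 0;0.5 0 0 0 0 0 0;0 0 0 0 0 0 0'
python3 -c "
from h import *
o=bot.get_obs();print(o['contact_force'],o['torque'],rot(o).as_matrix().round(4),o['q'])"
```

```text
t: 8.3
eef_pos: [0.5407, -0.1221, 0.1234]
tool_rot: [0.706, -0.031, 0.707, 0.031]
contact_force: [-2.9, -1.4, -9.1]
gripper_width: 0.129
[-2.92301596 -1.41336181 -9.05425236] [-0.25349434  0.47374857 -0.01272223] [[-2.000e-04 -8.720e-02  9.962e-01]
 [-3.000e-04  9.962e-01  8.720e-02]
 [-1.000e+00 -3.000e-04 -2.000e-04]] [ 0.47262795  0.45023887 -0.45824791  1.91867275  0.26399015  0.83166883
 -0.038179  ]
```

```bash
python3 -m jog '0.3 0 -0.6 0 0 0 0;0 0 0 0.5 0 0 0;0 0 0 0.5 0 0 0;0 0 0 0 0 0 0'
python3 -c "
from h import *
o=bot.get_obs();print(np.round(o['contact_force'],2),np.round(o['torque'],3))"
```

```text
t: 8.7
eef_pos: [0.5408, -0.1221, 0.1232]
tool_rot: [0.708, 0.006, 0.707, -0.006]
contact_force: [-1.3, -1.2, -8.4]
gripper_width: 0.13
[-1.26 -1.25 -8.42] [-0.306  0.144  0.031]
```

```bash
python3 -m jog '0 0 0 0.5 0 0 0;0 0 0 0.5 0 0 0;0 0 0 0.5 0 0 0;0 0 0 0.5 0 0 0;0 0 0 0 0 0 0'
python3 -c "
from h import *
o=bot.get_obs();print(np.round(o['contact_force'],2),np.round(o['torque'],3))"
```

```text
t: 9.2
eef_pos: [0.5408, -0.1221, 0.1231]
tool_rot: [0.703, 0.08, 0.702, -0.08]
contact_force: [-1.0, -1.3, -8.3]
gripper_width: 0.129
[-1.04 -1.26 -8.3 ] [-0.336  0.144 -0.017]
```

```bash
python3 -m jog '0 0 0 0.6 0 0 0;0 0 0 0.6 0 0 0;0 0 0 0.6 0 0 0;0 0 0 0.6 0 0 0;0 0 0 0 0 0 0'
python3 -m jog '0 0 0 0.6 0 0 0;0 0 0 0.6 0 0 0;0 0 0 0.6 0 0 0;0 0 0 0.6 0 0 0;0 0 0 0 0 0 0'
python3 -c "
from h import *
o=bot.get_obs();print(np.round(o['contact_force'],2),np.round(o['torque'],3)); M=rot(o).as_matrix();print(np.degrees(np.arctan2(M[1,2],M[0,2])),M.round(4))"
```

```text
t: 9.7
eef_pos: [0.5408, -0.1221, 0.123]
tool_rot: [0.688, 0.167, 0.687, -0.167]
contact_force: [-0.3, -1.6, -8.3]
gripper_width: 0.132
t: 10.2
eef_pos: [0.5408, -0.1221, 0.123]
tool_rot: [0.661, 0.251, 0.661, -0.251]
contact_force: [-0.1, -1.8, -7.9]
gripper_width: 0.13
[-0.14 -1.76 -7.91] [-0.379 -0.011 -0.045]
-41.65570682060687 [[ 1.000e-03  6.647e-01  7.472e-01]
 [-2.000e-04  7.472e-01 -6.647e-01]
 [-1.000e+00  5.000e-04  9.000e-04]]
```

```bash
python3 -m jog '0 0 0 0.5 0 0 0;0 0 0 0.5 0 0 0;0 0 0 0.5 0 0 0;0 0 0 0.5 0 0 0;0 0 0 0 0 0 0'
python3 -m jog '0 0 0 0.4 0 0 0;0 0 0 0 0 0 0'
python3 -m jog '0 0 0 0.2 0 0 0;0 0 0 0 0 0 0'
python3 -c "
from h import *
o=bot.get_obs();print(np.round(o['contact_force'],2),np.round(o['torque'],3)); M=rot(o).as_matrix();print(np.degrees(np.arctan2(M[1,2],M[0,2])))"
```

```text
t: 10.7
eef_pos: [0.5407, -0.1221, 0.1229]
tool_rot: [0.631, 0.319, 0.631, -0.319]
contact_force: [1.1, -1.6, -8.9]
gripper_width: 0.13
t: 10.9
eef_pos: [0.5408, -0.1221, 0.1229]
tool_rot: [0.625, 0.332, 0.624, -0.332]
contact_force: [1.8, -2.3, -7.8]
gripper_width: 0.128
t: 11.1
eef_pos: [0.5407, -0.1221, 0.1229]
tool_rot: [0.621, 0.339, 0.62, -0.339]
contact_force: [2.0, -1.2, -7.1]
gripper_width: 0.129
[ 2.01 -1.22 -7.14] [-0.409 -0.285 -0.05 ]
-57.343143095638155
```

```bash
python3 -m jog '0.8 0 0 0 0 0 0;0.8 0 0 0 0 0 0;0 0 0 0 0 0 0'
python3 -m jog '0.8 0 0 0 0 0 0;0.8 0 0 0 0 0 0;0 0 0 0 0 0 0'
python3 -c "
from h import *
o=bot.get_obs();print(np.round(o['contact_force'],2),np.round(o['torque'],3))"
```

```text
t: 11.4
eef_pos: [0.5407, -0.1221, 0.1212]
tool_rot: [0.621, 0.34, 0.62, -0.339]
contact_force: [2.9, -2.4, -7.8]
gripper_width: 0.127
t: 11.7
eef_pos: [0.5407, -0.1221, 0.1196]
tool_rot: [0.621, 0.34, 0.62, -0.339]
contact_force: [3.7, -1.6, -7.3]
gripper_width: 0.131
[ 3.7  -1.55 -7.32] [-0.344 -0.686 -0.045]
```

```bash
python3 -m jog '0.5 0 0.4 0 0 0 0;0 0 0 0 0 0 0'
python3 -m jog '0.4 0 0.4 0 0 0 0;0 0 0 0 0 0 0'
python3 -c "
from h import *
o=bot.get_obs();print(np.round(o['contact_force'],2),np.round(o['torque'],3))"
```

```text
t: 11.9
eef_pos: [0.5407, -0.1221, 0.119]
tool_rot: [0.62, 0.34, 0.62, -0.339]
contact_force: [3.1, -0.5, -7.7]
gripper_width: 0.128
t: 12.1
eef_pos: [0.5407, -0.1221, 0.1185]
tool_rot: [0.62, 0.34, 0.62, -0.339]
contact_force: [2.7, -0.1, -7.5]
gripper_width: 0.132
[ 2.71 -0.15 -7.47] [ 0.237 -0.577  0.001]
```

```bash
python3 -m jog '0.4 0 0 0 0 0 0;0 0 0 0 0 0 0'
python3 -m jog '0.3 0 0 0 0 0 0;0 0 0 0 0 0 0'
python3 -c "
from h import *
o=bot.get_obs();print(np.round(o['contact_force'],2),np.round(o['torque'],3))"
```

```text
t: 12.3
eef_pos: [0.5407, -0.1221, 0.1182]
tool_rot: [0.62, 0.34, 0.62, -0.339]
contact_force: [2.3, 2.7, -5.8]
gripper_width: 0.126
t: 12.5
eef_pos: [0.5407, -0.1222, 0.118]
tool_rot: [0.62, 0.34, 0.62, -0.339]
contact_force: [2.5, 3.9, -4.0]
gripper_width: 0.131
[ 2.53  3.91 -4.  ] [ 0.775 -0.338  0.001]
```

```bash
python3 -m jog '0.4 1 -0.5 0 0 0 0;0 0 0 0 0 0 0'
python3 -c "
from h import *
o=bot.get_obs();print(np.round(o['contact_force'],2),np.round(o['torque'],3))"
```

```text
t: 12.7
eef_pos: [0.5407, -0.1221, 0.1177]
tool_rot: [0.62, 0.339, 0.62, -0.34]
contact_force: [-0.6, 2.3, 0.3]
gripper_width: 0.127
[-0.6   2.32  0.31] [0.368 0.445 0.004]
```

Vertical load is now zero, so the notch is carrying the plunger. I'll release gradually.

```bash
python3 -m jog '0 0 0 0 0 0 13;0 0 0 0 0 0 15;0 0 0 0 0 0 18;0 0 0 0 0 0 24;0 0 0 0 0 0 32' 20
python3 -m jog '0 0 0 0 0 0 40;0 0 0 0 0 0 40;0 0 0 0 0 0 40'
python3 - <<'E'
from h import *
snap('wrist','w4')
o=bot.get_obs();print(o['t'],np.round(o['contact_force'],2),o['eef_pos'],o['gripper_width'])
C=cloud(load('w4'))
m=(C[...,2]>0.135)&(C[...,2]<0.165)&(np.hypot(C[...,0]-.5393,C[...,1]+.122)<0.03)
P=C[m];print(len(P),P.mean(0),np.percentile(P[:,2],[50,80,95]))
E
```

```text
t: 13.2
eef_pos: [0.5414, -0.122, 0.1176]
tool_rot: [0.62, 0.34, 0.62, -0.34]
contact_force: [0.1, -0.1, -0.6]
gripper_width: 0.374
t: 13.5
eef_pos: [0.5413, -0.1218, 0.1175]
tool_rot: [0.62, 0.34, 0.62, -0.34]
contact_force: [-0.3, -0.4, 0.8]
gripper_width: 0.466
13.55 [-0.43 -0.46  0.24] [ 0.54129225 -0.1218534   0.11750308] 0.4712851529125947
4424 [ 0.54407487 -0.11898969  0.14691368] [0.14486182 0.15417193 0.15936673]
```

View pics/w4.png

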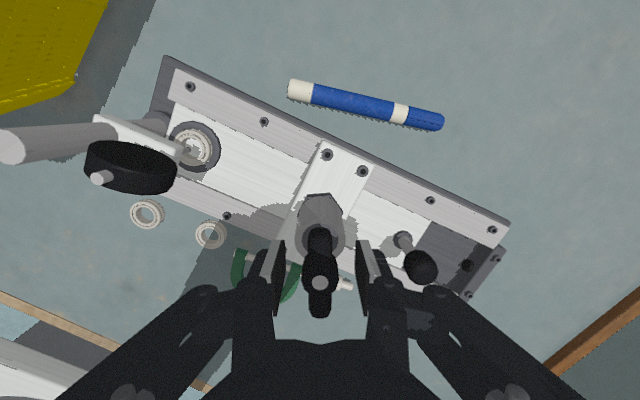

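```bash
python3 -m jog '-5 0 0 0 0 0 40;-15 0 0 0 0 0 40;-25 0 0 0 0 0 40;-25 0 0 0 0 0 40;0 0 0 1.3 0 0 40'
python3 -m jog '0 0 0 1.3 0 0 40;0 0 0 1.3 0 0 40;0 0 0 0.3 0 0 40;0 0 0 0 0 0 40;0 0 0 0 0 0 40'
python3 - <<'E'
from h import *
snap('wrist','w5')
C=cloud(load('w5'))
m=(C[...,2]>0.135)&(C[...,2]<0.165)&(np.hypot(C[...,0]-.5393,C[...,1]+.122)<0.03)
P=C[m];print(len(P),P.mean(0),np.percentile(P[:,2],[50,80,95]),cv2.minAreaRect((P[:,:2]*1000).astype(np.float32)))
m=(C[...,2]>0.078)&(C[...,2]<0.1)&(np.hypot(C[...,0]-.55,C[...,1]+.206)<0.02)
P=C[m];print(len(P),P.min(0),P.max(0),cv2.minEnclosingCircle((P[:,:2]*1000).astype(np.float32)))
plan((0.5508,-0.2062,0.130),down(np.radians(-82.6)))
E
```

```text
t: 14.05
eef_pos: [0.5436, -0.1221, 0.1914]
tool_rot: [0.597, 0.383, 0.593, -0.381]
contact_force: [0.6, -0.1, 0.7]
gripper_width: 0.468
t: 14.55
eef_pos: [0.5413, -0.1218, 0.1876]
tool_rot: [0.532, 0.466, 0.532, -0.466]
contact_force: [-1.5, -0.4, 0.7]
gripper_width: 0.471
1134 [ 0.54272787 -0.12127257  0.14371722] [0.14442137 0.14516618 0.1457632 ] ((540.6881713867188, -121.73274993896484), (46.883914947509766, 18.154953002929688), 41.808284759521484)
441 [ 0.54038842 -0.21650976  0.07805605] [ 0.56216919 -0.19440325  0.0874131 ] ((551.03076171875, -205.48739624023438), 11.21355152130127)
shift mm [57.5 -1.6 84.9] turn [ 0.022 -0.     0.   ]
```

View pics/w5.png

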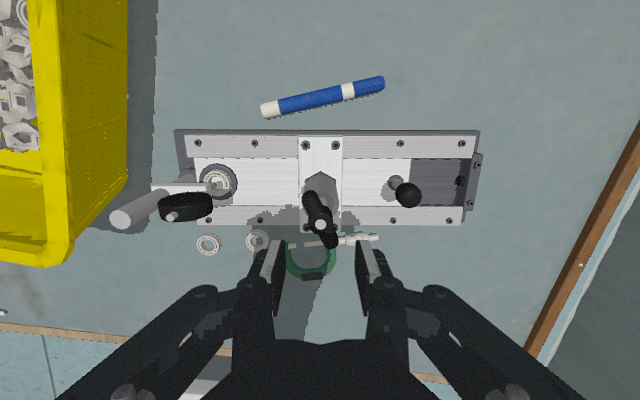

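```bash
python3 -m jog '0 -1.4 30 0 0 0 40;0 0 30 0 0 0 40;0 0 24.7 0.02 0 0 40;20 0 0 0 0 0 40;30 0 0 0 0 0 40'
python3 -m jog '10 0 0 0 0 0 40;0 0 0 0 0 0 40;0 0 0 0 0 0 40'
python3 - <<'E'
from h import *
snap('wrist','w6')
z=load('w6');C=cloud(z)
m=(C[...,2]>0.07)&(C[...,2]<0.1)&(np.hypot(C[...,0]-.551,C[...,1]+.206)<0.02)
P=C[m];print(len(P),P.min(0),P.max(0),cv2.minEnclosingCircle((P[:,:2]*1000).astype(np.float32)))
m=(C[...,2]>0.137)&(C[...,2]<0.165)&(np.hypot(C[...,0]-.5405,C[...,1]+.122)<0.03)
P=C[m][:,:2];Q=P-P.mean(0);r=np.hypot(*(P-[.5405,-.122]).T);P=P[r>.011]
print(len(P),'bar dir',np.degrees(np.arctan2(*np.linalg.svd(P-P.mean(0),full_matrices=0)[2][0][::-1])))
plan((0.551,-0.2060,0.056),down(np.radians(-82.6)))
E
```

```text
t: 15.1
eef_pos: [0.5522, -0.2078, 0.1386]
tool_rot: [0.532, 0.468, 0.529, -0.467]
contact_force: [-0.1, 0.6, -0.3]
gripper_width: 0.469
t: 15.4
eef_pos: [0.5513, -0.2059, 0.1283]
tool_rot: [0.531, 0.467, 0.531, -0.467]
contact_force: [-0.1, -0.2, 0.6]
gripper_width: 0.467
787 [ 0.54084244 -0.2176614   0.07003426] [ 0.56251508 -0.19483628  0.08742948] ((551.3232421875, -206.20538330078125), 11.488096237182617)
1197 bar dir -147.04916300213682
shift mm [72.8 -0.9 -0.2] turn [-0.014  0.006 -0.017]
```

View pics/w6.png

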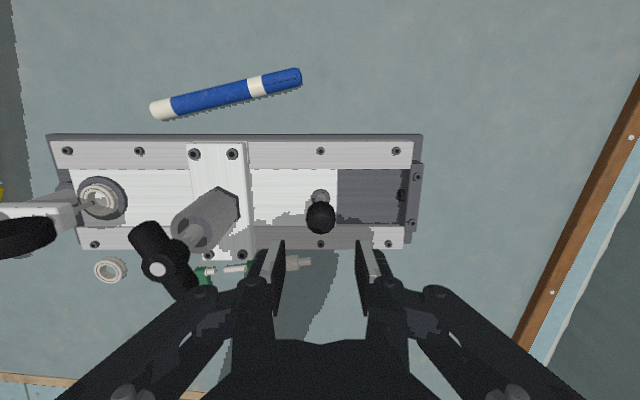

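```bash
python3 -m jog '0 -0.9 0 1 0 0 40;0 0 0 1 0 0 40;0 0 0 1 0 0 40;0 0 0 1 0 0 40;0 0 0 1 0 0 40'
python3 -m jog '20 0 0 0 0 0 40;20 0 0 0 0 0 40;0 0 0 0 0 0 40;0 0 0 0 0 0 40'
python3 - <<'E'
from h import *
print(bot.get_obs()['contact_force'])
plan((0.5512,-0.2062,0.056),down(np.radians(-112.6)))
E
```

```text
t: 15.95
eef_pos: [0.551, -0.2062, 0.1292]
tool_rot: [0.391, 0.59, 0.39, -0.589]
contact_force: [-0.2, 0.5, 0.6]
gripper_width: 0.469
t: 16.35
eef_pos: [0.5505, -0.2061, 0.0886]
tool_rot: [0.392, 0.589, 0.392, -0.588]
contact_force: [-0.1, 0.4, 0.8]
gripper_width: 0.469
[-0.14114377  0.42795298  0.80906638]
shift mm [32.6  0.6 -0.2] turn [-0.016 -0.002 -0.01 ]
```

```bash
python3 -m jog '12 0.6 0 0 0 0 40;12 0 0 0 0 0 40;8 0 0 0 0 0 40;0 0 0 0 0 0 32;0 0 0 0 0 0 28'
python3 -m jog '0 0 0 0 0 0 24;0 0 0 0 0 0 20;0 0 0 0 0 0 15;0 0 0 0 0 0 15;0 0 0 0 0 0 15' 30
python3 - <<'E'
from h import *
o=bot.get_obs();print(o['contact_force'],o['torque'])
M=rot(o).as_matrix();d=np.array([.129,-.9916,0]);print(M.T@d)
snap('wrist','w7')
E
```

```text
t: 16.85
eef_pos: [0.5503, -0.2063, 0.0552]
tool_rot: [-0.392, -0.589, -0.392, 0.589]
contact_force: [-0.4, -0.5, 0.1]
gripper_width: 0.328
t: 17.35
eef_pos: [0.5509, -0.2064, 0.0559]
tool_rot: [0.392, 0.589, 0.391, -0.588]
contact_force: [0.1, 0.5, 2.9]
gripper_width: 0.244
[0.13940912 0.48077328 2.94113021] [ 0.05115459 -0.15151718 -0.03773766]
[3.07114843e-04 5.01892894e-01 8.64878598e-01]
```

View pics/w7.png

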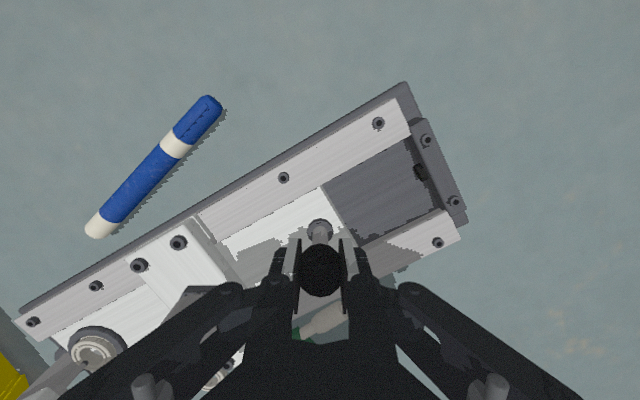

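```bash
python3 -m jog '0 0.5 0.86 0 0 0 15;0 0.5 0.87 0 0 0 15;0 1 1.73 0 0 0 15;0 0 0 0 0 0 15'
python3 -m jog '0 1 1.73 0 0 0 15;0 1 1.73 0 0 0 15;0 1 1.73 0 0 0 15;0 1 1.73 0 0 0 15;0 1 1.73 0 0 0 15'
```

```text
t: 17.8
eef_pos: [0.5514, -0.2101, 0.0559]
tool_rot: [0.392, 0.589, 0.392, -0.588]
contact_force: [-0.4, 1.9, 4.9]
gripper_width: 0.251
t: 18.3
eef_pos: [0.5527, -0.2197, 0.0559]
tool_rot: [0.392, 0.589, 0.392, -0.588]
contact_force: [-0.6, 2.9, 5.8]
gripper_width: 0.249
```

```bash
python3 -m jog '-0.5 1.5 2.6 0 0 0 15;0 1.5 2.6 0 0 0 15;0 1.5 2.6 0 0 0 15;0 1.5 2.6 0 0 0 15;0 1.5 2.6 0 0 0 15'
python3 -m jog '0 1.5 2.6 0 0 0 15;0 1.5 2.6 0 0 0 15;0 1.5 2.6 0 0 0 15;0 1.5 2.6 0 0 0 15;0 1.5 2.6 0 0 0 15'
python3 -m jog '0 1.5 2.6 0 0 0 15;0 1.5 2.6 0 0 0 15;0 1 1.73 0 0 0 15;0 1 1.73 0 0 0 15;0 0 0 0 0 0 15'
```

```text
t: 18.8
eef_pos: [0.5546, -0.2351, 0.0559]
tool_rot: [0.392, 0.589, 0.392, -0.588]
contact_force: [3.0, 3.1, -0.7]
gripper_width: 0.251
t: 19.3
eef_pos: [0.5565, -0.25, 0.056]
tool_rot: [0.392, 0.589, 0.392, -0.588]
contact_force: [3.4, 3.6, -1.0]
gripper_width: 0.247
t: 19.8
eef_pos: [0.5579, -0.2604, 0.056]
tool_rot: [0.392, 0.589, 0.391, -0.588]
contact_force: [4.9, 1.7, -1.0]
gripper_width: 0.25
```

```bash
python3 -m jog '0 1.2 1.2 0 0 0 15;0 0.75 1.3 0 0 0 15;0 0.75 1.3 0 0 0 15;0 0 0 0 0 0 15'
python3 -m jog '0 0.5 0.87 0 0 0 15;0 0 0 0 0 0 15'
python3 -m jog '0 0.5 0.87 0 0 0 15;0 0 0 0 0 0 15'
```

```text
t: 20.2
eef_pos: [0.5584, -0.2649, 0.056]
tool_rot: [0.392, 0.589, 0.391, -0.589]
contact_force: [4.2, 1.7, -0.9]
gripper_width: 0.25
t: 20.4
eef_pos: [0.5585, -0.2656, 0.056]
tool_rot: [0.392, 0.589, 0.392, -0.589]
contact_force: [3.7, 2.4, -1.1]
gripper_width: 0.252
t: 20.6
eef_pos: [0.5585, -0.2656, 0.056]
tool_rot: [0.391, 0.589, 0.392, -0.589]
contact_force: [3.0, 4.3, -0.1]
gripper_width: 0.246
```

```bash
python3 -m jog '0 0.5 0.87 0 0 0 15;0 0 0 0 0 0 15'
python3 -m jog '0 0.5 0.87 0 0 0 15;0 0 0 0 0 0 15'
```

```text
t: 20.8
eef_pos: [0.5585, -0.2657, 0.0559]
tool_rot: [0.391, 0.589, 0.393, -0.588]
contact_force: [2.5, 6.6, 2.4]
gripper_width: 0.25
t: 21.0
eef_pos: [0.5585, -0.2657, 0.0559]
tool_rot: [0.391, 0.588, 0.394, -0.588]
contact_force: [1.1, 8.6, 3.4]
gripper_width: 0.247
```

```bash
python3 -m jog '0 -0.9 -1.3 0 0 0 15;0 0 0 0 0 0 15;0 0 0 0 0 0 24;0 0 0 0 0 0 32;0 0 0 0 0 0 40' 20
python3 -m jog '0 0 0 0 0 0 40;-10 0 0 0 0 0 40;-20 0 0 0 0 0 40;-30 0 0 0 0 0 40;-40 0 0 0 0 0 40'
python3 -m jog '-40 0 0 0 0 0 40;-40 0 0 0 0 0 40;0 0 0 0 0 0 40;0 0 0 0 0 0 40'
python3 - <<'E'
from h import *
for n in ['wrist','top','scene']: snap(n,n+'9')
a=load('top9')['p'][165:265,235:405,::-1]
cv2.imwrite('pics/top9z.png',cv2.resize(a,None,fx=4.7,fy=4.7,interpolation=cv2.INTER_CUBIC))
b=load('scene9')['p'][170:310,240:390,::-1]
cv2.imwrite('pics/scene9z.png',cv2.resize(b,None,fx=4.2,fy=4.2,interpolation=cv2.INTER_CUBIC))
for n in ['wrist9','top9']:
    C=cloud(load(n))
    m=(C[...,2]>0.07)&(C[...,2]<0.1)&(np.hypot(C[...,0]-.5585,C[...,1]+.2657)<0.02)
    P=C[m];print(len(P),P.min(0) if len(P) else 0,P.max(0) if len(P) else 0,cv2.minEnclosingCircle((P[:,:2]*1000).astype(np.float32)))
    m=(C[...,2]>0.137)&(C[...,2]<0.165)&(np.hypot(C[...,0]-.5405,C[...,1]+.122)<0.03)
    P=C[m];print(len(P),np.percentile(P[:,2],90) if len(P) else 0)
E
```

```text
t: 21.5
eef_pos: [0.5572, -0.2682, 0.0558]
tool_rot: [-0.391, -0.588, -0.391, 0.59]
contact_force: [-0.8, -0.7, -0.9]
gripper_width: 0.463
t: 22.0
eef_pos: [0.5571, -0.2667, 0.1563]
tool_rot: [-0.391, -0.588, -0.393, 0.589]
contact_force: [0.0, -0.0, 0.2]
gripper_width: 0.471
t: 22.4
eef_pos: [0.5588, -0.2673, 0.2377]
tool_rot: [0.392, 0.589, 0.391, -0.588]
contact_force: [0.0, -1.1, -0.6]
gripper_width: 0.47
339 [ 0.54801958 -0.27711013  0.07052833] [ 0.57027506 -0.25516613  0.08716821] ((559.0692138671875, -265.7816162109375), 11.384146690368652)
725 0.14523196789385562
98 [ 0.54733373 -0.27626407  0.07023909] [ 0.56952309 -0.25497062  0.08968237] ((558.3133544921875, -265.6734619140625), 11.340886116027832)
160 0.14660122911201068
```

View pics/top9z.png

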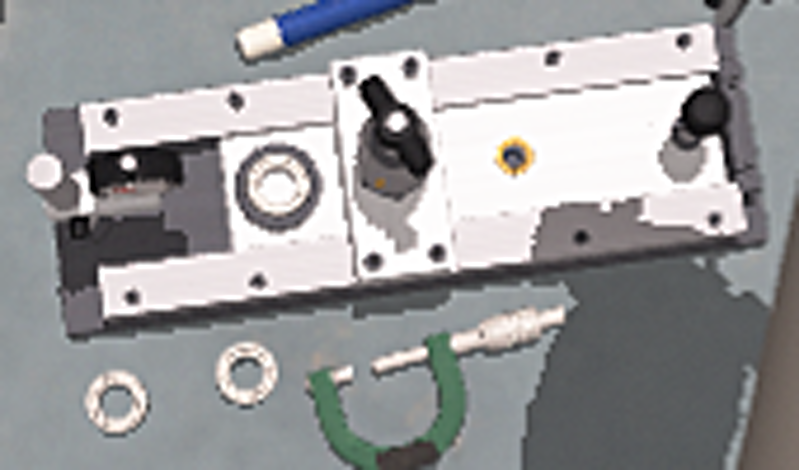

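View pics/scene9z.png

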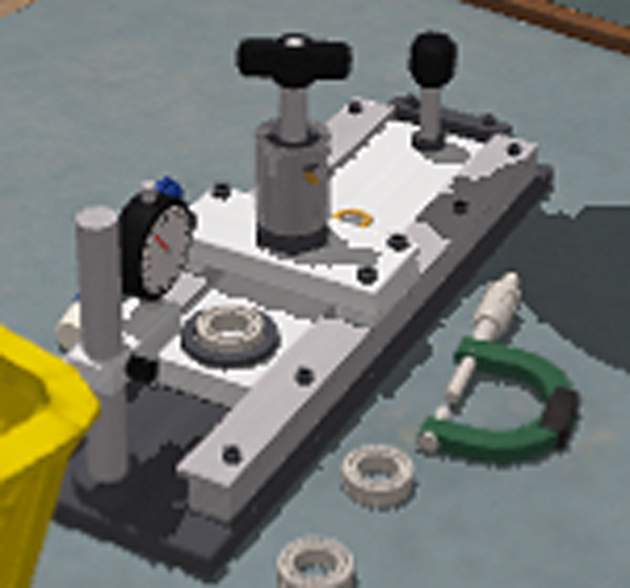

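View pics/wrist9.png

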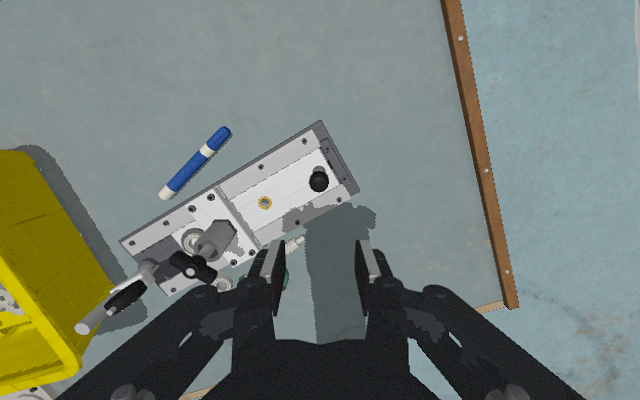

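The zoomed top view shows the handle still turned and up, and the shuttle out with the knob near (705,108). The race is centred in its nest near (275,185), and the loose races, micrometer and marker have not moved. I'm handing in now.

```bash
python3 -c "
from station import bot
print(bot.hand_in())"
```

```text
the job is handed in; nothing more can be done
None
```

The plunger is parked in its rest notch and the shuttle is drawn out to its end stop with the race still in its nest. I handed in at about 22.5 s of the 72 s allowed.

- **Plunger:** I pulled it up until it met the top stop, at about 14 mm of lift and roughly 12 N beyond the spring. I then backed off, turned it clockwise about 62° from where I gripped it, and let it down until the vertical load on the gripper fell to zero. It stayed put when released: the bar's top is 145 mm above the bench, against 137–138 mm locked. The bar's direction is 33°, against about 97° for the slide, which matches the notch.
- **Shuttle:** I drew it by the knob until it met the end stop firmly, at about 8.6 N. The camera shows the knob moved 60.1 mm, against the 60 mm expected.
- **Last pictures:** The race sits centred in its nest. The loose races, micrometer and marker look unmoved, and the gripper was clear of everything at about 0.24 m.

Two measurements were less certain:

- **Outline fit:** A simple outline fit of the T-bar's angle was off by several degrees because of its round hub. I used the bar's edges instead.
- **Lift:** The camera put the parked bar about 8 mm higher, and the gripper about 8–9 mm. From the felt stop I expected nearer 9.5 mm, so these agree to about 1–2 mm.

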